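# Clear the rejected wall panel off the spray turntable

### The job

The model wall panel leaning in the holder on the blue turntable is a reject: draw it out of its inclined slot and lower it into the wire basket before letting go. Then turn the turntable's round lock ring counter-clockwise (seen from above) until its pointer is fully home against the stop lug. Leave the good panel and the other things on the bench where they stand.

Things in the scene. Friction and masses are not known exactly. Their poses are not given: they have to be found in the camera images.
- panel: the rejected panel: off-white cast resin house wall with a door in its relief, a flat plate 14 mm thick (its x), 120 mm wide (its y), 100 mm high (its z), about 0.17 kg. Origin at the middle of its lower edge, z up the panel. It starts leaning about 30 degrees, top towards the robot, in the turntable's inclined slot; its top 47 mm stand free on both faces
- panel_center (a point): centre of the rejected panel, 50 mm up its z from its lower edge
- panel_top (a point): middle of the rejected panel's upper edge
- turntable: blue plastic turntable, fixed: disc 280 mm across, its top 45 mm above the origin (centre of the underside), z up. The lock ring stands at its middle, the panel's aluminium slot holder on its +x edge (far from the robot at yaw 0). Stop lug: aluminium block 14 mm high at x = 10, y = -46 mm
- slot (a point): middle of the holder's slot floor, under the panel's lower edge. The slot leans 30 degrees like the panel: 80 mm wide, gap 16 mm; backrest on the lower (ring) side 53 mm up the panel, lip on the upper side 31 mm up it, so the panel comes out only along its own z. Backrest top: 72 mm from the ring's axis, 106 mm above the bench
- lock_ring (a joint): angle of the ring, growing counter-clockwise from above; 2.2 = locked, pointer against the stop lug (end of travel); starts 0 to 0.5; stiff, stays where left. Ribbed aluminium cylinder 52 mm across, 50 mm tall; pointer: a tab 10 mm wide on its lowest 14 mm, reaching 50 mm from the axis, along the turntable's -y when locked
- ring_top (a point): centre of the lock ring's top face, on its axis, 95 mm above the bench; the ring's side is free to grip over its upper 34 mm
- basket: steel wire basket, open on top, fixed: 210 mm (its x) by 170 mm (its y), 90 mm high, wall 4 mm, floor 3 mm; origin at the centre of its underside
- good_panel: a good panel of the same size (no door in its relief) in an aluminium drying stand at the far side of the bench; leave alone. Origin at the centre of its lower edge
- cup: white ceramic mixing cup, 66 mm across, 60 mm high; bystander. Origin under its centre
- pin_vise: stainless pin vise lying on the bench, 92 mm long along its x, 18 mm thick; bystander. Origin under its middle
- jar_a: paint jar 48 mm across, 65 mm high; bystander. Origin under its centre
- jar_b: paint jar 48 mm across, 65 mm high; bystander. Origin under its centre
- thinner: white bottle 60 mm across, 130 mm high; bystander. Origin under its centre

How it is judged:
By the outcome, as a careful person would: the job done as asked, in the order asked, and still so for the second after the job is handed in, with the robot touching nothing.
It also fails if it takes over 67 s, if anything falls off the work surface, if the arm or the gripper's body presses on something with over 40 N, if the wrist force passes 120 N, or if a joint passes its speed limit or range.

### The arm

A 6-joint arm with a two-finger parallel gripper is mounted at the origin on the work surface. World frame = base frame: x ahead of the robot, y to its left, z up, the work surface at z = 0. Lengths are in m, angles in rad, forces in N, time in s.
With the tool pointing down it reaches from about 0.35 to 0.925 m from the base axis. Payload 6.4 kg.
Tool frame: the origin (TCP) lies at the very end of the fingers, on their centre line; the grasp point (between the pads) lies 19 mm behind it (tcp_to_grasp is the distance from the TCP to the grasp point, in m); z points along the fingers, y is the line along which they close (so a half turn about z gives the same grasp; the last joint's range is limited). The gripper opens to 94 mm and grips with 3 to 60 N. Pads are 16 mm wide; open, the fingers measure 119 mm over their backs; the gripper's body (75 mm by 177 mm) begins 78 mm behind the grasp point.
Start: joints at [-1.396, 0.245, 1.558, -0, 1.339, -0.174], TCP at [0.222, -0.611, 0.175] pointing down, gripper open.
Joint ranges: [-3.13, 3.13], [-1.02, 2.26], [0.13, 2.54], [-0.95, 4.09], [0.21, 2.88], [-2.74, 2.74]. Speed limits (rad/s): [2.57, 2.57, 3.14, 3.14, 3.14, 3.14].

### API

Orientations are given as a unit quaternion [x, y, z, w].
In Python, from rig import get_obs, get_image, calibration, sign_off, tcp_to_grasp gives the robot as it stands.
- The arm moves only by the shell command python3 -m handwheel 'ROWS' [OPENING] [FORCE]. ROWS is JSON, a list of rows, each a list of 6 numbers: the shift along the tool's x, y, z as a fraction of full scale, then the turn, a rotation vector about the tool's x, y, z as a fraction of full scale. A call has exactly 5 rows; each row is the pose to reach, as a shift and turn from the pose commanded when the call began, along the tool's axes at that moment; what a row does not reach only later rows make up. Full scale, the value 1, is 120 mm for a shift and 45 degrees for a turn. A row lasts 1/8 s, in which the tool goes at most 62.5 mm and 10.7 degrees, less where a joint would pass 70% of its speed; a pose out of reach is approached as far as the arm can. A call with a number of a shift or a turn outside -1 to 1 is refused whole. A call with a gripper value outside its range is refused whole. OPENING is the opening, from -1 (shut) to 1 (fully open), set as the call begins (- or left out, the last holds). The fingers move at their own pace and stop on an object; FORCE is the grip in N (left out, the last holds). Time passes only in rows, so rows that repeat a pose let the fingers close, or fill a call up. It gives the time, the measured TCP pose, the force, the opening and the grip force at its end, in the units of the state.
- get_obs(): the state, without advancing time (a new reading comes with each control period).
- get_image(name): name is "scene" or "top"; returns the picture (480x640x3 uint8, red, green, blue); there is no depth.
- calibration(name): a dict with "fx", "fy", "cx", "cy" (pixels), "rvec" (rotation vector, rad) and "tvec" (3), from world to camera coordinates, as OpenCV has them. Camera axes: x right, y down, z forward; pixel columns grow to the right and rows downward; lengths in m; the calibration is good to about 2 mm. A picture is of the moment at which its call begins. calibration takes no time and is no camera call.
- sign_off(): hands the job in; it is judged then, once.
The state is a dict: "clock": time; "qpos": joint angles; "joint_velocities": joint speeds; "joint_efforts": joint torques, N m; "tool_pos": TCP position; "tcp_rot": TCP orientation; "contact_force": force on the tool from outside, world axes, zero at the start; "wrist_torque": the same for the moment, N m; "opening": finger opening in m; "grasp_force": force on a finger pad.
Only numpy, scipy, OpenCV 4.12 (cv2) and the standard library are available. Lean on these libraries where they do the work, as an engineer would, in place of code of your own. Each camera call takes 0.05 s, during which the arm holds its last target. There are 200 camera calls.

## Working session

There is one attempt and no reset: what is moved stays moved. The work goes in short steps, Python scripts to look and compute and a shell command to move; the robot and the scene stay as the last step left them, time stands still between calls to the robot, and variables do not carry over. Pictures are saved under pics/ and viewed, at most 10 in all, crops included, and the job is handed in when it is done.

```bash
ls; mkdir -p pics
python3 - <<'E'
from rig import *
import cv2
for n in("scene","top"):
    cv2.imwrite(f"pics/{n}0.png",get_image(n)[:,:,::-1]); print(n,calibration(n))
print(get_obs(),tcp_to_grasp)
E
```

```text
pics
scene {'fx': 440.8739111550422, 'fy': 440.8739111550422, 'cx': 314.3985165049698, 'cy': 242.30410155412818, 'rvec': array([ 2.12363656,  1.0268994 , -0.44932782]), 'tvec': array([-0.34553853, -0.22999249,  1.13360933])}
top {'fx': 440.84425389445596, 'fy': 440.84425389445596, 'cx': 325.83063644892815, 'cy': 234.78312017763366, 'rvec': array([ 2.1759438 , -2.12728644,  0.21082113]), 'tvec': array([-0.03326605,  0.57924269,  0.76046404])}
{'clock': 0.1, 'qpos': array([-1.39610158e+00,  2.45741131e-01,  1.55882922e+00, -1.90158485e-05,
        1.33870203e+00, -1.74089994e-01]), 'joint_velocities': array([-0.00093646, -0.0044964 , -0.00401868, -0.00053389,  0.00195212,
       -0.00022638]), 'joint_efforts': array([-3.52304623e-04, -4.16912556e+01, -3.15525842e+01,  6.86755241e-02,
        3.10219999e-02, -5.59553052e-05]), 'tool_pos': array([ 0.22204764, -0.6102942 ,  0.17439139]), 'tcp_rot': array([ 9.84831422e-01,  1.73511858e-01, -9.50510226e-06, -8.39862204e-04]), 'contact_force': array([0.46928144, 0.25012567, 0.02525668]), 'wrist_torque': array([-0.00599912, -0.00745813,  0.01697843]), 'grasp_force': 0.0, 'opening': 0.09376180796419432} 0.0188
```

View pics/scene0.png

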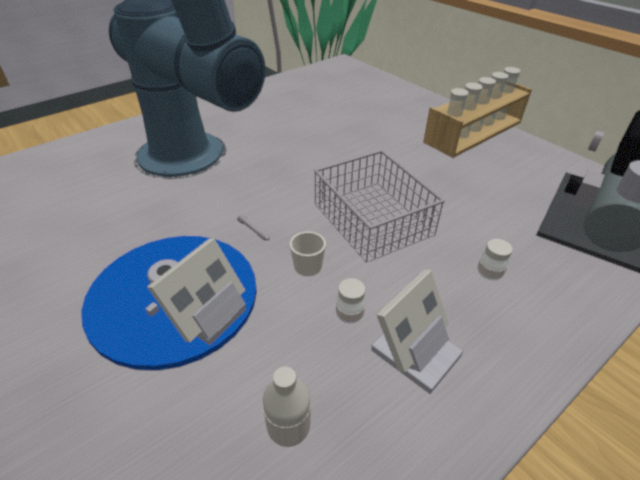

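View pics/top0.png

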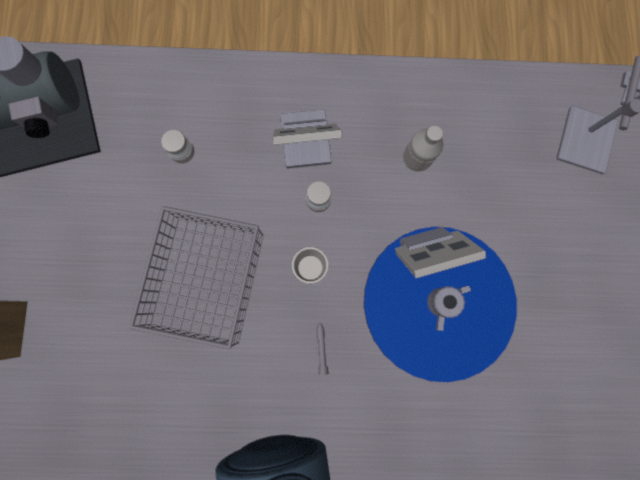

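The scene view shows the turntable (170,300) with the panel (200,290), and the basket at (378,205). In the top view the ring is at (450,301), the panel's top edge runs near (405,272)-(485,256), and the basket is at (200,278). Next I'll enlarge both for exact pixels.

Run:
```python
import cv2
t=cv2.imread("pics/top0.png");s=cv2.imread("pics/scene0.png")
cv2.imwrite("pics/t1.png",cv2.resize(t[220:350,355:525],None,fx=4,fy=4,interpolation=cv2.INTER_CUBIC))
cv2.imwrite("pics/s1.png",cv2.resize(s[230:375,75:265],None,fx=4,fy=4,interpolation=cv2.INTER_CUBIC))
```

```text
(no output)
```

View pics/t1.png

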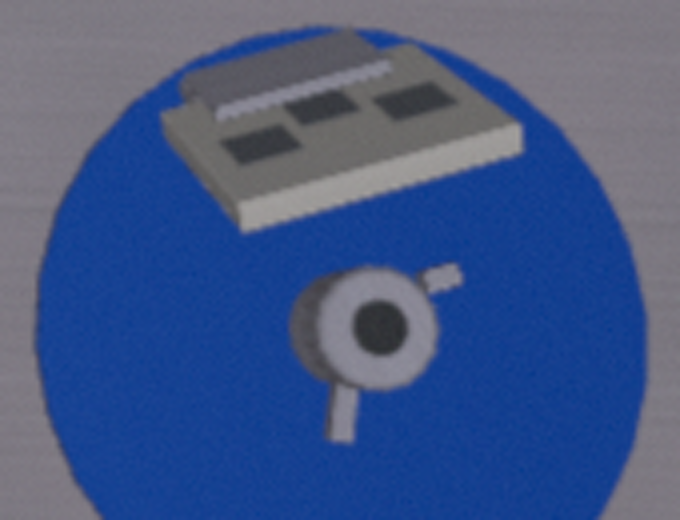

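View pics/s1.png

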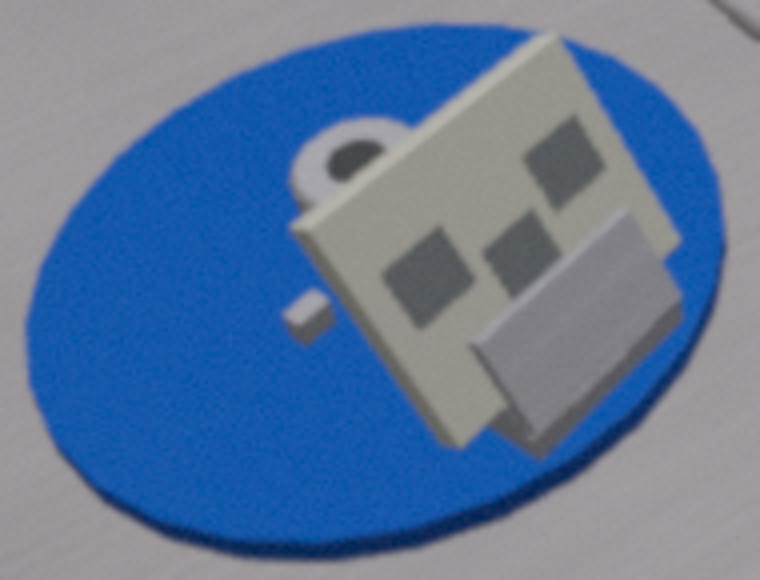

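```bash
cat > h.py <<'E'
import numpy as np,cv2
from rig import *
from scipy.spatial.transform import Rotation as R
C={n:calibration(n) for n in("scene","top")}
def P(n):
    c=C[n];r=cv2.Rodrigues(c['rvec'])[0];K=np.array([[c['fx'],0,c['cx']],[0,c['fy'],c['cy']],[0,0,1]])
    return K@np.c_[r,c['tvec']]
def tri(t,s):
    X=cv2.triangulatePoints(P('top'),P('scene'),np.array(t,float),np.array(s,float)).ravel();X=X[:3]/X[3]
    e=[np.linalg.norm(proj(n,X)-p) for n,p in(('top',t),('scene',s))]
    return X,max(e)
def proj(n,X):
    v=P(n)@np.r_[X,1];return v[:2]/v[2]
def onz(n,p,z):
    M=P(n);A=np.c_[M[:,0],M[:,1],-np.r_[p,1]];return np.linalg.solve(A,-(M[:,2]*z+M[:,3]))[:2]
def ct(u,v):return np.array([355+u/4-.375,220+v/4-.375])
def cs(u,v):return np.array([75+u/4-.375,230+v/4-.375])
E
python3 - <<'E'
from h import *
np.set_printoptions(precision=4,suppress=True)
pts={'UT-':((522,125),(303,236)),'UT+':((240,203),(560,38)),'UB+':((163,113),(681,243)),'UB-':((415,43),(458,450)),'LT-':((522,153),(293,225)),'LT+':((245,232),(543,33)),'ringtop':((377,328),(357,162)),'lug':((442,276),(306,305))}
D={}
for k,(t,s) in pts.items():
    D[k],e=tri(ct(*t),cs(*s));print(k,D[k],e)
y=D['UT+']-D['UT-'];print('yaw top',np.degrees(np.arctan2(-y[0],y[1])),np.linalg.norm(y))
print('turn centre disc',[onz('top',ct(*p),.045) for p in((36,325),(648,325),(330,26))])
print('pointer',onz('top',ct(341,438),.059),onz('top',ct(341,390),.059))
T=[(165,207),(133,327),(233,347),(262,229)];S=[(441,205),(382,153),(315,172),(366,229)]
for k in range(4):
    r=[tri(T[i],S[(i+k)%4]) for i in range(4)]
    if max(q[1] for q in r)<6: print(k,r)
for n in C: c=C[n];print(n,-cv2.Rodrigues(c['rvec'])[0].T@c['tvec'])
for nm,t,s,z in(('cup',(310,252),(308,243),.06),('jar_b',(318,188),(351,288),.065),('pinv',(322,348),(253,228),.009),('thin',(434,133),(285,378),.13)):print(nm,tri(t,s))
E
```

```text
UT- [ 0.5435 -0.2727  0.151 ] 0.5074756953330285
UT+ [ 0.5099 -0.1573  0.152 ] 0.9694843903542447
UB+ [ 0.5567 -0.1434  0.0672] 0.8147218987510509
UB- [ 0.5913 -0.2578  0.0682] 1.0086779086169586
LT- [ 0.5328 -0.2732  0.1475] 0.8808144640119718
LT+ [ 0.4989 -0.1597  0.1482] 1.2343182211180632
ringtop [ 0.4625 -0.2304  0.0931] 0.11244496323079439
lug [ 0.4868 -0.2712  0.0587] 0.16698383024033173
yaw top 16.235392921199896 0.12018398292739951
turn centre disc [array([ 0.4615, -0.0907]), array([ 0.4671, -0.3704]), array([ 0.6019, -0.2272])]
pointer [ 0.4148 -0.224 ] [ 0.4356 -0.2245]
0 [(array([0.6161, 0.2635, 0.0793]), np.float64(0.5793779443923306)), (array([0.4116, 0.3028, 0.0808]), np.float64(1.679991682635103)), (array([0.3825, 0.1348, 0.0849]), np.float64(2.1047671186909525)), (array([0.5822, 0.0939, 0.0858]), np.float64(1.1081348123669874))]
scene [ 0.9899 -0.3444  0.599 ]
top [0.449  0.005  0.8446]
cup (array([0.5412, 0.0038, 0.0751]), np.float64(2.833665963894433))
jar_b (array([ 0.6606, -0.0054,  0.0687]), np.float64(1.4262928309878273))
pinv (array([ 0.3748, -0.0179,  0.0081]), np.float64(0.4171950118105847))
thin (array([ 0.7513, -0.2009,  0.1254]), np.float64(0.9683608293213788))
```

```bash
cat >> h.py <<'E'
np.set_printoptions(precision=3,suppress=True)
def panelR(yaw,tilt):
    # tool axes for gripping a panel of given yaw leaning tilt (deg) towards -x: tool x=y_p, y=x_p, z=-z_p
    M=R.from_euler('ZY',[yaw,-tilt],degrees=True).as_matrix()
    return R.from_matrix(np.c_[M[:,1],M[:,0],-M[:,2]])
def plan(pos,rot,n,start=None):
    o=get_obs();p,r=start or (o['tool_pos'],R.from_quat(o['tcp_rot']))
    tw=(r.inv()*rot).as_rotvec()
    print('dist',np.linalg.norm(pos-p),'deg',np.degrees(np.linalg.norm(tw)),'rot/row-scale',tw/n/np.radians(45))
    for i in range(n):
        ri=r*R.from_rotvec(tw*i/n)
        print('call',i+1,np.r_[ri.inv().apply((pos-p)/n)/.12,tw/n/np.radians(45)])
yaw=16.3
PR=panelR(yaw,30); zp=-PR.as_matrix()[:,2]
G=np.array([.5213,-.2157,.1497])-.04*zp
E
python3 - <<'E'
from h import *
print(G,zp)
plan(G+.16*zp,PR,5)
E
```

```text
[ 0.54  -0.21   0.115] [-0.48  -0.14   0.866]
dist 0.4553870866683736 deg 90.42451497826713 rot/row-scale [-0.107  0.1   -0.374]
call 1 [ 0.594 -0.454 -0.131 -0.107  0.1   -0.374]
call 2 [ 0.708 -0.251 -0.11  -0.107  0.1   -0.374]
call 3 [ 0.756 -0.027 -0.064 -0.107  0.1   -0.374]
call 4 [ 0.733  0.196  0.003 -0.107  0.1   -0.374]
call 5 [ 0.642  0.397  0.082 -0.107  0.1   -0.374]
```

```bash
python3 -m handwheel '[[0.12,-0.09,-0.03,-0.02,0.02,-0.07],[0.24,-0.18,-0.05,-0.04,0.04,-0.15],[0.36,-0.27,-0.08,-0.06,0.06,-0.22],[0.48,-0.36,-0.1,-0.08,0.08,-0.3],[0.6,-0.45,-0.13,-0.11,0.1,-0.37]]' 0.1 20
python3 -m handwheel '[[0.14,-0.05,-0.02,-0.02,0.02,-0.07],[0.28,-0.1,-0.04,-0.04,0.04,-0.15],[0.42,-0.15,-0.07,-0.06,0.06,-0.22],[0.57,-0.2,-0.09,-0.08,0.08,-0.3],[0.71,-0.25,-0.11,-0.11,0.1,-0.37]]'
python3 -m handwheel '[[0.15,-0.01,-0.01,-0.02,0.02,-0.07],[0.3,-0.01,-0.02,-0.04,0.04,-0.15],[0.45,-0.02,-0.04,-0.06,0.06,-0.22],[0.6,-0.02,-0.05,-0.08,0.08,-0.3],[0.75,-0.03,-0.06,-0.11,0.1,-0.37]]'
python3 - <<'E'
from h import *
plan(G+.16*zp,PR,2)
E
```

```text
clock: 0.72
tool_pos: [0.2716, -0.5347, 0.1904]
tcp_rot: [0.947, 0.315, 0.046, 0.035]
contact_force: [-0.3, 0.0, -0.6]
opening: 0.052
grasp_force: 0.0
clock: 1.35
tool_pos: [0.3205, -0.4592, 0.2064]
tcp_rot: [0.887, 0.447, 0.091, 0.07]
contact_force: [0.3, -0.8, 0.1]
opening: 0.0518
grasp_force: 0.0
clock: 1.98
tool_pos: [0.3687, -0.3843, 0.2215]
tcp_rot: [0.805, 0.569, 0.134, 0.103]
contact_force: [-0.0, 0.8, 0.7]
opening: 0.0518
grasp_force: 0.0
dist 0.18196798231806177 deg 36.463596566197076 rot/row-scale [-0.103  0.104 -0.378]
call 1 [ 0.735  0.185 -0.003 -0.103  0.104 -0.378]
call 2 [ 0.646  0.389  0.078 -0.103  0.104 -0.378]
```

```bash
python3 -m handwheel '[[0.15,0.04,0,-0.02,0.02,-0.08],[0.3,0.08,0,-0.04,0.04,-0.15],[0.44,0.11,0,-0.06,0.06,-0.23],[0.59,0.15,0,-0.08,0.08,-0.3],[0.74,0.19,0,-0.1,0.1,-0.38]]'
python3 -m handwheel '[[0.13,0.08,0.02,-0.02,0.02,-0.08],[0.26,0.16,0.03,-0.04,0.04,-0.15],[0.39,0.24,0.05,-0.06,0.06,-0.23],[0.52,0.32,0.06,-0.08,0.08,-0.3],[0.64,0.39,0.08,-0.1,0.1,-0.38]]' | tail -3
python3 - <<'E'
from h import *
print(get_obs()['tool_pos'],get_obs()['qpos'])
plan(G+.05*zp,PR,1)
E
```

```text
clock: 2.6
tool_pos: [0.417, -0.3081, 0.2374]
tcp_rot: [0.701, 0.68, 0.17, 0.131]
contact_force: [-0.2, -0.5, -0.0]
opening: 0.0517
grasp_force: 0.0
contact_force: [-0.2, -0.2, -0.4]
opening: 0.0515
grasp_force: 0.0
[ 0.465 -0.233  0.253] [-0.984 -0.366  2.072  0.51   1.299 -1.378]
dist 0.10905547153005801 deg 0.5426104388462683 rot/row-scale [-0.008  0.006  0.007]
call 1 [ 0.011 -0.004  0.909 -0.008  0.006  0.007]
```

```bash
python3 -m handwheel '[[0,0,0.2,0,0,0],[0,0,0.4,0,0,0],[0.01,0,0.6,0,0,0],[0.01,0,0.8,0,0,0],[0.01,0,0.9,0,0,0]]' | tail -3
python3 - <<'E'
from h import *
t=get_image('top')[:,:,::-1];s=get_image('scene')[:,:,::-1]
a=cv2.resize(t[200:350,350:530],None,fx=2.2,fy=2.2,interpolation=cv2.INTER_CUBIC);b=cv2.resize(s[180:330,90:270],None,fx=2.2,fy=2.2,interpolation=cv2.INTER_CUBIC)
cv2.imwrite('pics/a1.png',np.hstack([a,b]))
print(get_obs()['tool_pos'])
plan(G,PR,1)
E
```

```text
contact_force: [0.4, -0.4, -0.4]
opening: 0.0516
grasp_force: 0.0
[ 0.516 -0.217  0.158]
dist 0.05015030609112824 deg 0.5099718426525761 rot/row-scale [-0.01   0.004  0.002]
call 1 [ 0.001  0.011  0.418 -0.01   0.004  0.002]
```

View pics/a1.png

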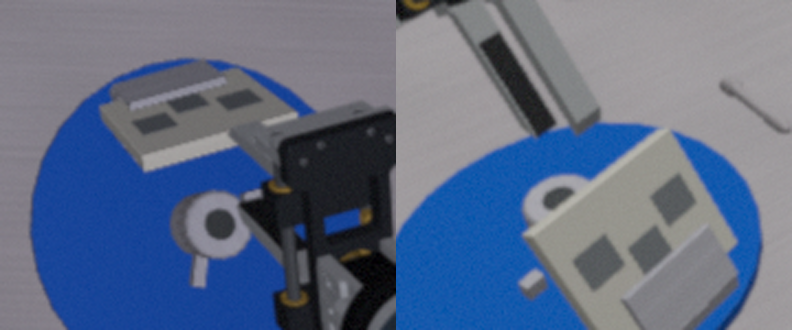

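Run:
```python
from h import *
t=get_image('top')[:,:,::-1];s=get_image('scene')[:,:,::-1]
o=get_obs();p=o['tool_pos'];r=R.from_quat(o['tcp_rot']).as_matrix()
print(p,o['clock']);t=t.copy();s=s.copy()
for d,c in((0,(0,0,255)),(.026,(0,255,0)),(-.026,(255,0,255))):
    for n,im in(('top',t),('scene',s)):
        q=proj(n,p+r[:,1]*d);print(n,d,q);cv2.circle(im,tuple(int(round(v)) for v in q),1,c,-1)
a=cv2.resize(t[200:350,390:490],None,fx=4,fy=4,interpolation=cv2.INTER_CUBIC);b=cv2.resize(s[180:330,130:230],None,fx=4,fy=4,interpolation=cv2.INTER_CUBIC)
cv2.imwrite('pics/a2.png',np.hstack([a,b]))
```

```text
[ 0.516 -0.218  0.16 ] 4.05
top 0 [453.504 266.467]
scene 0 [176.842 255.231]
top 0.026 [451.691 251.675]
scene 0.026 [186.094 255.164]
top -0.026 [455.269 280.865]
scene -0.026 [168.113 255.294]
```

View pics/a2.png

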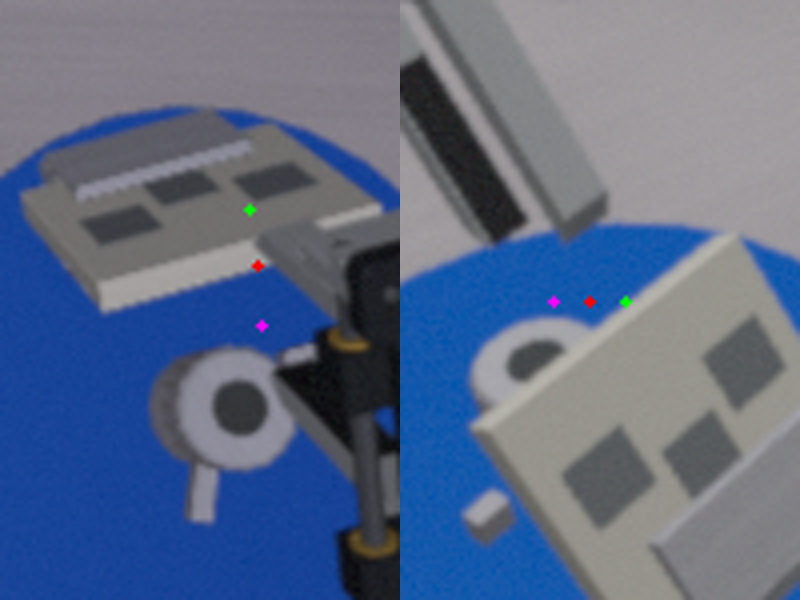

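Run:
```python
from h import *
o=get_obs();p=o['tool_pos'];r=R.from_quat(o['tcp_rot']).as_matrix()
q=np.array
T=lambda u,v:q([390+u/4-.375,200+v/4-.375]);S=lambda u,v:q([130+(u-400)/4-.375,180+v/4-.375])
for a,b in(((262,240),(590,218)),((277,374),(508,232)),((270,306),(545,230))):
    X,e=tri(T(*a),S(*b));print(X,e,'in tool frame mm',r.T@(X-p)*1000)
```

```text
[ 0.522 -0.21   0.199] 1.2794797825556676 in tool frame mm [  6.359  26.249 -30.351]
[ 0.473 -0.226  0.167] 1.7299079024756545 in tool frame mm [  5.032 -33.741 -27.668]
[ 0.498 -0.219  0.182] 1.883169181645778 in tool frame mm [  4.5    -4.001 -27.757]
```

The picture shows the finger ends at scene crop (500-580,235), but the reported TCP projects to (590,302). The real ends look about 25 mm short along the tool z. I'll go to the nominal depth, which is safe either way, and look again.

```bash
python3 -m handwheel '[[0,0,0.1,0,0,0],[0,0,0.2,0,0,0],[0,0.01,0.3,-0.01,0,0],[0,0.01,0.4,-0.01,0,0],[0,0.01,0.42,-0.01,0,0]]'
python3 - <<'E'
from h import *
t=get_image('top')[:,:,::-1].copy();s=get_image('scene')[:,:,::-1].copy()
o=get_obs();p=o['tool_pos'];r=R.from_quat(o['tcp_rot']).as_matrix();print(p,G)
for n,im in(('top',t),('scene',s)):
    q=proj(n,p);cv2.circle(im,tuple(int(round(v)) for v in q),1,(0,0,255),-1)
a=cv2.resize(t[200:350,390:490],None,fx=4,fy=4,interpolation=cv2.INTER_CUBIC);b=cv2.resize(s[180:330,130:230],None,fx=4,fy=4,interpolation=cv2.INTER_CUBIC)
cv2.imwrite('pics/a3.png',np.hstack([a,b]))
E
```

```text
clock: 4.68
tool_pos: [0.5407, -0.2105, 0.1146]
tcp_rot: [0.579, 0.773, 0.206, 0.157]
contact_force: [0.1, 0.2, 0.2]
opening: 0.0517
grasp_force: 0.0
[ 0.541 -0.211  0.116] [ 0.54  -0.21   0.115]
```

View pics/a3.png

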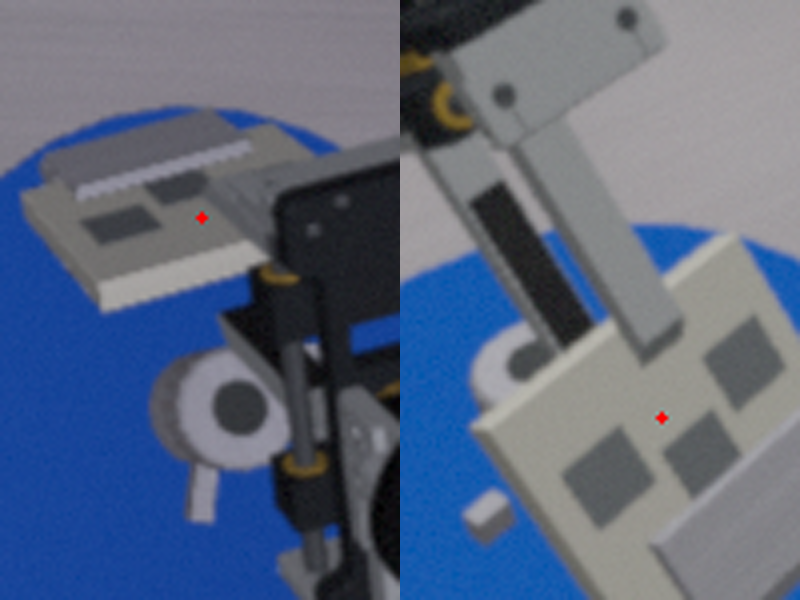

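The red dot (reported TCP) is at (662,418), but the visible finger end is at about (665,340). So the fingers really are about 28 mm shorter than reported, and only about 12 mm of pad overlaps the panel. I'll go deeper slowly and watch the force.

```bash
python3 -m handwheel '[[0,0,0.02,0,0,0],[0,0,0.04,0,0,0],[0,0,0.06,0,0,0],[0,0,0.08,0,0,0],[0,0,0.1,0,0,0]]' | grep -E 'force|pos'
python3 -m handwheel '[[0,0,0.02,0,0,0],[0,0,0.04,0,0,0],[0,0,0.06,0,0,0],[0,0,0.08,0,0,0],[0,0,0.08,0,0,0]]'
```

```text
tool_pos: [0.5467, -0.2097, 0.1054]
contact_force: [-0.5, -0.7, 0.2]
grasp_force: 0.0
clock: 6.02
tool_pos: [0.5512, -0.2082, 0.097]
tcp_rot: [0.579, 0.773, 0.206, 0.158]
contact_force: [0.3, -0.3, 0.5]
opening: 0.0518
grasp_force: 0.0
```

```bash
python3 -m handwheel '[[0,0,0,0,0,0],[0,0,0,0,0,0],[0,0,0,0,0,0],[0,0,0,0,0,0],[0,0,0,0,0,0]]' -1 8
python3 -m handwheel '[[0,0,0,0,0,0],[0,0,0,0,0,0],[0,0,0,0,0,0],[0,0,0,0,0,0],[0,0,0,0,0,0]]' -1 35
```

```text
clock: 6.65
tool_pos: [0.5519, -0.2083, 0.0979]
tcp_rot: [0.579, 0.773, 0.206, 0.158]
contact_force: [2.7, 1.9, 0.6]
opening: 0.0142
grasp_force: 8.0
clock: 7.28
tool_pos: [0.552, -0.2083, 0.0979]
tcp_rot: [0.579, 0.773, 0.206, 0.158]
contact_force: [5.4, 1.5, -0.0]
opening: 0.0136
grasp_force: 35.0
```

```bash
python3 -m handwheel '[[0,0.006,-0.02,0,0,0],[0,0.006,-0.06,0,0,0],[0,0.006,-0.1,0,0,0],[0,0.006,-0.15,0,0,0],[0,0.006,-0.2,0,0,0]]'
python3 -m handwheel '[[0,0,-0.08,0,0,0],[0,0,-0.16,0,0,0],[0,0,-0.25,0,0,0],[0,0,-0.35,0,0,0],[0,0,-0.45,0,0,0]]'
```

```text
clock: 7.9
tool_pos: [0.5402, -0.2113, 0.1186]
tcp_rot: [0.579, 0.773, 0.206, 0.158]
contact_force: [3.2, 1.8, -1.4]
opening: 0.0141
grasp_force: 35.0
clock: 8.52
tool_pos: [0.5132, -0.2188, 0.1652]
tcp_rot: [0.579, 0.773, 0.205, 0.157]
contact_force: [-0.3, -0.8, -1.8]
opening: 0.014
grasp_force: 35.0
```

```bash
python3 -m handwheel '[[0,0,-0.1,0,0,0],[0,0,-0.25,0,0,0],[0,0,-0.4,0,0,0],[0,0,-0.5,0,0,0],[0,0,-0.6,0,0,0]]' | grep -E 'pos|force'
cat >> h.py <<'E'
BR=panelR(-11.2,12); bz=-BR.as_matrix()[:,2]
BT=np.array([.498,.199,0])+.03*np.array([np.cos(np.radians(11.2)),-np.sin(np.radians(11.2)),0])+np.array([0,0,.012])+.038*bz
E
python3 - <<'E'
from h import *
print(BT); T1=BT.copy();T1[2]=.26
plan(T1,BR,5)
s=get_image('scene')[:,:,::-1];t=get_image('top')[:,:,::-1]
cv2.imwrite('pics/c1.png',np.hstack([cv2.resize(s[60:360,60:460],None,fx=1.2,fy=1.2),cv2.resize(t[130:380,280:530],(320,360))]))
E
```

```text
tool_pos: [0.479, -0.2285, 0.2279]
contact_force: [0.0, -1.3, -2.1]
grasp_force: 35.0
[0.52  0.195 0.049]
dist 0.42632521874702234 deg 32.764187982738164 rot/row-scale [ 0.079 -0.043  0.115]
call 1 [ 0.658  0.256  0.082  0.079 -0.043  0.115]
call 2 [ 0.681  0.199  0.045  0.079 -0.043  0.115]
call 3 [ 0.697  0.139  0.012  0.079 -0.043  0.115]
call 4 [ 0.706  0.075 -0.019  0.079 -0.043  0.115]
call 5 [ 0.709  0.009 -0.045  0.079 -0.043  0.115]
```

View pics/c1.png

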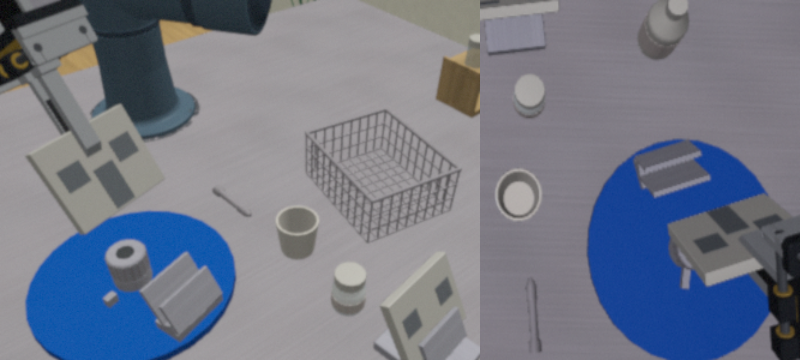

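The panel hangs clear of the holder and level in the gripper (scene crop (95,165)). Now I'll carry it to the basket.

```bash
python3 -m handwheel '[[0.13,0.05,0.02,0.02,-0.01,0.02],[0.26,0.1,0.03,0.03,-0.02,0.05],[0.4,0.15,0.05,0.05,-0.03,0.07],[0.53,0.21,0.06,0.06,-0.03,0.09],[0.66,0.26,0.08,0.08,-0.04,0.12]]' | grep pos
python3 -m handwheel '[[0.14,0.04,0.01,0.02,-0.01,0.02],[0.27,0.08,0.02,0.03,-0.02,0.05],[0.41,0.12,0.03,0.05,-0.03,0.07],[0.54,0.16,0.04,0.06,-0.03,0.09],[0.68,0.2,0.05,0.08,-0.04,0.12]]' | grep pos
python3 -m handwheel '[[0.14,0.03,0,0.02,-0.01,0.02],[0.28,0.06,0,0.03,-0.02,0.05],[0.42,0.08,0.01,0.05,-0.03,0.07],[0.56,0.11,0.01,0.06,-0.03,0.09],[0.7,0.14,0.01,0.08,-0.04,0.12]]' | grep pos
python3 -m handwheel '[[0.14,0.02,0,0.02,-0.01,0.02],[0.28,0.03,-0.01,0.03,-0.02,0.05],[0.42,0.05,-0.01,0.05,-0.03,0.07],[0.56,0.06,-0.02,0.06,-0.03,0.09],[0.7,0.08,-0.02,0.08,-0.04,0.12]]'
python3 - <<'E'
from h import *
T1=BT.copy();T1[2]=.26
plan(T1,BR,1)
E
```

```text
tool_pos: [0.4878, -0.1427, 0.2337]
tool_pos: [0.4963, -0.058, 0.2397]
tool_pos: [0.5048, 0.027, 0.2468]
clock: 11.75
tool_pos: [0.5142, 0.1107, 0.2544]
tcp_rot: [0.74, 0.659, 0.097, 0.09]
contact_force: [0.2, -0.4, -1.7]
opening: 0.0135
grasp_force: 35.0
dist 0.08439296864721917 deg 5.808764919509412 rot/row-scale [ 0.068 -0.054  0.095]
call 1 [ 0.702 -0.024 -0.037  0.068 -0.054  0.095]
```

```bash
python3 -m handwheel '[[0.2,0,-0.01,0.02,-0.01,0.03],[0.4,-0.01,-0.02,0.04,-0.03,0.05],[0.6,-0.02,-0.03,0.06,-0.04,0.08],[0.7,-0.02,-0.04,0.07,-0.05,0.1],[0.7,-0.02,-0.04,0.07,-0.05,0.1]]'
python3 - <<'E'
from h import *
plan(BT,BR,2)
s=get_image('scene')[:,:,::-1].copy();t=get_image('top')[:,:,::-1].copy()
o=get_obs();p=o['tool_pos'];r=R.from_quat(o['tcp_rot']).as_matrix()
for d in(-.06,.06):
  for h in(.038,-.062):
    for n,im in(('top',t),('scene',s)):
        cv2.circle(im,tuple(int(round(v)) for v in proj(n,p+r@[d,0,h])),1,(0,0,255),-1)
cv2.imwrite('pics/c2.png',np.hstack([cv2.resize(s[30:280,250:500],(400,400)),cv2.resize(t[150:400,80:330],(400,400))]))
E
```

```text
clock: 12.38
tool_pos: [0.5202, 0.1945, 0.2604]
tcp_rot: [0.769, 0.631, 0.067, 0.079]
contact_force: [0.3, 0.3, -2.4]
opening: 0.014
grasp_force: 35.0
dist 0.2112791700127882 deg 0.23190248539979968 rot/row-scale [-0.001 -0.002 -0.001]
call 1 [-0.003 -0.184  0.861 -0.001 -0.002 -0.001]
call 2 [-0.001 -0.185  0.861 -0.001 -0.002 -0.001]
```

View pics/c2.png

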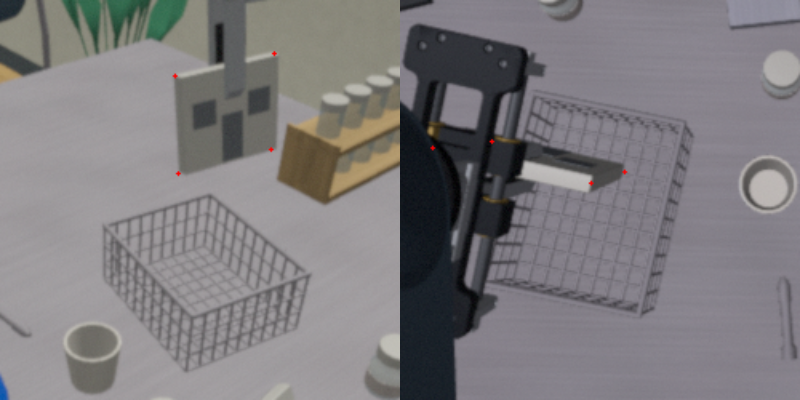

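The predicted panel corners (red) match the picture in both views, so the grip offset is confirmed. Next I'll lower it.

```bash
python3 -m handwheel '[[0,-0.03,0.17,0,0,0],[0,-0.07,0.34,0,0,0],[0,-0.11,0.51,0,0,0],[0,-0.15,0.69,0,0,0],[0,-0.18,0.86,0,0,0]]' | grep -E 'pos|contact'
python3 -m handwheel '[[0,-0.04,0.18,0,0,0],[0,-0.08,0.36,0,0,0],[0,-0.12,0.54,0,0,0],[0,-0.15,0.7,0,0,0],[0,-0.18,0.83,0,0,0]]' | grep -E 'pos|contact'
python3 -m handwheel '[[0,-0.01,0.02,0,0,0],[0,-0.01,0.04,0,0,0],[0,-0.015,0.06,0,0,0],[0,-0.015,0.06,0,0,0],[0,-0.015,0.06,0,0,0]]'
```

```text
tool_pos: [0.5206, 0.1931, 0.1548]
contact_force: [0.8, 0.2, -2.3]
tool_pos: [0.5203, 0.1937, 0.0529]
contact_force: [-0.1, 0.3, -1.7]
clock: 14.35
tool_pos: [0.5206, 0.1945, 0.0468]
tcp_rot: [0.769, 0.63, 0.068, 0.08]
contact_force: [0.4, 0.4, -1.9]
opening: 0.0141
grasp_force: 35.0
```

```bash
python3 -m handwheel '[[0,-0.002,0.01,0,0,0],[0,-0.004,0.02,0,0,0],[0,-0.006,0.03,0,0,0],[0,-0.006,0.03,0,0,0],[0,-0.006,0.03,0,0,0]]' | grep -E 'pos|contact'
python3 -m handwheel '[[0,0,0,0,0,0],[0,0,0,0,0,0],[0,0,0,0,0,0],[0,0,0,0,0,0],[0,0,0,0,0,0]]' 0.2 20
python3 -m handwheel '[[0,0,-0.1,0,0,0],[0,0,-0.2,0,0,0],[0,0,-0.35,0,0,0],[0,0,-0.5,0,0,0],[0,0,-0.65,0,0,0]]'
python3 -m handwheel '[[0,0,-0.2,0,0,0],[0,0,-0.4,0,0,0],[0,0,-0.6,0,0,0],[0,0,-0.8,0,0,0],[0,0,-0.95,0,0,0]]'
python3 - <<'E'
from h import *
s=get_image('scene')[:,:,::-1];t=get_image('top')[:,:,::-1]
cv2.imwrite('pics/c3.png',np.hstack([cv2.resize(s[80:330,250:500],(400,400)),cv2.resize(t[150:400,80:330],(400,400))]))
E
```

```text
tool_pos: [0.5205, 0.1944, 0.0428]
contact_force: [0.3, -0.0, -2.2]
clock: 15.6
tool_pos: [0.5204, 0.1944, 0.0428]
tcp_rot: [0.769, 0.63, 0.068, 0.08]
contact_force: [-0.7, 0.1, 0.3]
opening: 0.0558
grasp_force: 0.1
clock: 16.23
tool_pos: [0.5045, 0.1975, 0.1209]
tcp_rot: [0.769, 0.63, 0.068, 0.08]
contact_force: [0.7, -0.7, -0.0]
opening: 0.0567
grasp_force: 0.0
clock: 16.85
tool_pos: [0.481, 0.2017, 0.2326]
tcp_rot: [0.769, 0.63, 0.069, 0.08]
contact_force: [0.4, -0.7, 0.2]
opening: 0.0566
grasp_force: 0.0
```

View pics/c3.png

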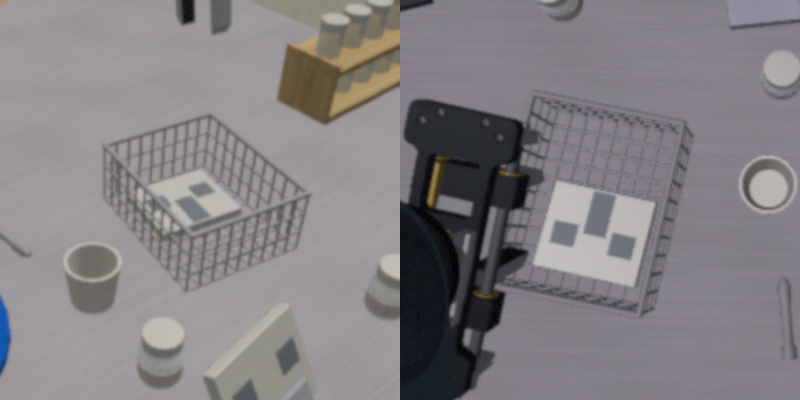

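The panel lies flat inside the basket. Its door is visible at top crop (597,215), and the bystanders haven't moved. That was my last picture, so for the ring I'll rely on numbers.

```bash
cat >> h.py <<'E'
AX=np.array([.4627,-.2304,0])
def down(yaw):
    c,s=np.cos(np.radians(yaw)),np.sin(np.radians(yaw));return R.from_matrix(np.c_[[c,s,0],[s,-c,0],[0,0,-1]])
E
python3 - <<'E'
from h import *
T=AX.copy();T[2]=.17
plan(T,down(45),5)
E
```

```text
dist 0.4374788925075468 deg 35.770864061442545 rot/row-scale [ 0.053 -0.017  0.149]
call 1 [-0.714  0.085  0.123  0.053 -0.017  0.149]
call 2 [-0.697  0.173  0.127  0.053 -0.017  0.149]
call 3 [-0.67   0.259  0.128  0.053 -0.017  0.149]
call 4 [-0.633  0.34   0.124  0.053 -0.017  0.149]
call 5 [-0.587  0.417  0.117  0.053 -0.017  0.149]
```

```bash
python3 -m handwheel '[[-0.14,0.02,0.02,0.01,0,0.03],[-0.28,0.03,0.05,0.02,-0.01,0.06],[-0.43,0.05,0.07,0.03,-0.01,0.09],[-0.57,0.07,0.1,0.04,-0.01,0.12],[-0.71,0.09,0.12,0.05,-0.02,0.15]]' 0.6 | grep pos
python3 -m handwheel '[[-0.14,0.03,0.02,0.01,0,0.03],[-0.28,0.07,0.05,0.02,-0.01,0.06],[-0.42,0.1,0.08,0.03,-0.01,0.09],[-0.56,0.14,0.1,0.04,-0.01,0.12],[-0.7,0.17,0.13,0.05,-0.02,0.15]]' | grep pos
python3 -m handwheel '[[-0.13,0.05,0.02,0.01,0,0.03],[-0.27,0.1,0.05,0.02,-0.01,0.06],[-0.4,0.15,0.08,0.03,-0.01,0.09],[-0.54,0.21,0.1,0.04,-0.01,0.12],[-0.67,0.26,0.13,0.05,-0.02,0.15]]' | grep pos
python3 -m handwheel '[[-0.13,0.07,0.02,0.01,0,0.03],[-0.25,0.14,0.05,0.02,-0.01,0.06],[-0.38,0.21,0.07,0.03,-0.01,0.09],[-0.5,0.27,0.1,0.04,-0.01,0.12],[-0.63,0.34,0.12,0.05,-0.02,0.15]]' | grep pos
python3 - <<'E'
from h import *
T=AX.copy();T[2]=.17
plan(T,down(45),1)
E
```

```text
tool_pos: [0.4771, 0.1142, 0.2175]
tool_pos: [0.4729, 0.0275, 0.2052]
tool_pos: [0.469, -0.0592, 0.1928]
tool_pos: [0.4649, -0.1453, 0.1812]
dist 0.08583633173227588 deg 6.924023918466509 rot/row-scale [ 0.06  -0.006  0.142]
call 1 [-0.566  0.423  0.113  0.06  -0.006  0.142]
```

```bash
python3 -m handwheel '[[-0.14,0.1,0.03,0.01,0,0.03],[-0.28,0.21,0.06,0.03,0,0.07],[-0.42,0.32,0.08,0.05,0,0.1],[-0.57,0.42,0.11,0.06,-0.01,0.14],[-0.57,0.42,0.11,0.06,-0.01,0.14]]'
python3 - <<'E'
from h import *
T=AX.copy();T[2]=.042
plan(T,down(45),1)
t=get_image('top');s=get_image('scene')
cv2.imwrite('pics/r_t.png',t[:,:,::-1]);cv2.imwrite('pics/r_s.png',s[:,:,::-1])
print(get_obs()['qpos'])
E
```

```text
clock: 20.08
tool_pos: [0.4622, -0.2308, 0.1703]
tcp_rot: [0.924, 0.383, -0.001, 0.001]
contact_force: [0.2, 0.6, -0.6]
opening: 0.0751
grasp_force: 0.0
dist 0.12828118696703167 deg 0.18495667724712156 rot/row-scale [0.    0.004 0.001]
call 1 [0.009 0.    1.069 0.    0.004 0.001]
[-0.679 -0.067  1.901 -0.003  1.308  0.105]
```

```bash
python3 -m handwheel '[[0,0,0.2,0,0,0],[0,0,0.4,0,0,0],[0,0,0.6,0,0,0],[0.01,0,0.75,0,0,0],[0.01,0,0.8,0,0,0]]' | grep -E 'pos|contact'
python3 -m handwheel '[[0,0,0.04,0,0,0],[0,0,0.08,0,0,0],[0,0,0.12,0,0,0],[0,0,0.16,0,0,0],[0,0,0.18,0,0,0]]' | grep -E 'pos|contact'
python3 -m handwheel '[[0,0,0.02,0,0,0],[0,0,0.04,0,0,0],[0,0,0.06,0,0,0],[0,0,0.08,0,0,0],[0,0,0.08,0,0,0]]'
```

```text
tool_pos: [0.4628, -0.2281, 0.0737]
contact_force: [0.3, 0.1, -0.3]
tool_pos: [0.463, -0.2289, 0.0528]
contact_force: [-0.4, -0.5, 0.3]
clock: 22.05
tool_pos: [0.463, -0.229, 0.0433]
tcp_rot: [0.923, 0.384, -0.001, 0.001]
contact_force: [-0.1, -0.2, 0.5]
opening: 0.0753
grasp_force: 0.0
```

Close gently on the ring and read the side force for centring.

```bash
python3 -m handwheel '[[0,0,0,0,0,0],[0,0,0,0,0,0],[0,0,0,0,0,0],[0,0,0,0,0,0],[0,0,0,0,0,0]]' -1 15 | grep -E 'pos|force|open'
python3 - <<'E'
from h import *
o=get_obs();r=R.from_quat(o['tcp_rot']).as_matrix();print(r.T@o['contact_force'],r.T@o['wrist_torque'],r.T@(AX-o['tool_pos'])*1000)
E
```

```text
tool_pos: [0.4646, -0.2305, 0.0439]
contact_force: [4.6, -4.5, -4.9]
opening: 0.0513
grasp_force: 15.0
[0.082 6.372 4.981] [-1.002  0.104  0.025] [-1.188 -1.657 43.874]
```

```bash
python3 -m handwheel '[[0,0.01,0,0,0,0],[0,0.02,0,0,0,0],[0,0.02,0,0,0,0],[0,0.02,0,0,0,0],[0,0.02,0,0,0,0]]' -1 15 | grep -E 'pos|contact'
python3 -m handwheel '[[0,0,0,0,0,0],[0,0,0,0,0,0],[0,0,0,0,0,0],[0,0,0,0,0,0],[0,0,0,0,0,0]]' -1 60 | grep -E 'pos|force|open'
python3 -m handwheel '[[0,0,0,0,0,-0.1],[0,0,0,0,0,-0.2],[0,0,0,0,0,-0.3],[0,0,0,0,0,-0.4],[0,0,0,0,0,-0.5]]'
python3 - <<'E'
from h import *
o=get_obs();r=R.from_quat(o['tcp_rot']).as_matrix();print(r.T@o['contact_force'],r.T@o['wrist_torque'],np.degrees(np.arctan2(r[1,0],r[0,0])))
E
```

```text
tool_pos: [0.4646, -0.2305, 0.0438]
contact_force: [-2.6, 1.5, 5.6]
tool_pos: [0.4646, -0.2305, 0.0438]
contact_force: [-3.5, 2.1, 5.7]
opening: 0.0507
grasp_force: 60.0
clock: 24.55
tool_pos: [0.4644, -0.2303, 0.0438]
tcp_rot: [0.83, 0.558, -0.002, 0.0]
contact_force: [-3.2, 3.2, 6.8]
opening: 0.0511
grasp_force: 60.0
[ 1.744 -4.219 -6.765] [0.703 0.161 0.268] 67.79261494692449
```

```bash
python3 -m handwheel '[[0,0,0,0,0,-0.18],[0,0,0,0,0,-0.36],[0,0,0,0,0,-0.54],[0,0,0,0,0,-0.72],[0,0,0,0,0,-0.9]]' | grep -E 'pos|contact'
python3 -m handwheel '[[0,0,0,0,0,-0.18],[0,0,0,0,0,-0.36],[0,0,0,0,0,-0.54],[0,0,0,0,0,-0.72],[0,0,0,0,0,-0.9]]' | grep -E 'pos|contact'
python3 - <<'E'
from h import *
o=get_obs();r=R.from_quat(o['tcp_rot']).as_matrix();print(r.T@o['contact_force'],r.T@o['wrist_torque'],np.degrees(np.arctan2(r[1,0],r[0,0])))
t=get_image('top');cv2.imwrite('pics/r2.png',t[:,:,::-1])
E
```

```text
tool_pos: [0.4639, -0.2302, 0.0437]
contact_force: [-6.8, 2.2, 8.4]
tool_pos: [0.4635, -0.2305, 0.0438]
contact_force: [-8.3, 0.3, 8.4]
[ 7.281 -4.059 -8.361] [0.132 1.233 0.213] 148.90929734614372
```

```bash
cat > m.py <<'E'
from h import *
o=get_obs();r=R.from_quat(o['tcp_rot']).as_matrix();print(o['contact_force'],'Mz',o['wrist_torque'][2],'yaw',np.degrees(np.arctan2(r[1,0],r[0,0])),o['qpos'][5])
E
python3 -m handwheel '[[0,0,0,0,0,-0.04],[0,0,0,0,0,-0.08],[0,0,0,0,0,-0.11],[0,0,0,0,0,-0.14],[0,0,0,0,0,-0.16]]' >/dev/null; python3 m.py
python3 -m handwheel '[[0,0,0,0,0,-0.02],[0,0,0,0,0,-0.04],[0,0,0,0,0,-0.06],[0,0,0,0,0,-0.08],[0,0,0,0,0,-0.1]]' >/dev/null; python3 m.py
```

```text
[-7.911  0.666  8.859] Mz -0.18590518791445548 yaw 155.87998235827868 -1.8255802802958334
[-8.121  0.701  9.085] Mz -0.5800699367535471 yaw 160.3499482461275 -1.9036804286106266
```

```bash
python3 -m handwheel '[[0,0,0,0,0,-0.02],[0,0,0,0,0,-0.04],[0,0,0,0,0,-0.06],[0,0,0,0,0,-0.08],[0,0,0,0,0,-0.08]]' >/dev/null; python3 m.py
python3 -m handwheel '[[0,0,0,0,0,-0.02],[0,0,0,0,0,-0.04],[0,0,0,0,0,-0.05],[0,0,0,0,0,-0.05],[0,0,0,0,0,-0.05]]' ; python3 m.py
```

```text
[-0.504 -1.316  1.474] Mz 0.0498554835981146 yaw 163.97540191060412 -1.9674423947999713
clock: 28.35
tool_pos: [0.4656, -0.2312, 0.0438]
tcp_rot: [0.12, 0.993, -0.002, 0.0]
contact_force: [3.4, -4.3, -0.2]
opening: 0.0509
grasp_force: 60.0
[ 3.414 -4.313 -0.171] Mz -1.0013662345193586 yaw 166.18994680387814 -2.005814708812668
```

```bash
python3 -m handwheel '[[0,0,0,0,0,0],[0,0,0,0,0,0],[0,0,0,0,0,0],[0,0,0,0,0,0],[0,0,0,0,0,0]]' 0.6 | grep -E 'contact|open'
python3 -m handwheel '[[0,0,-0.15,0,0,0],[0,0,-0.3,0,0,0],[0,0,-0.5,0,0,0],[0,0,-0.7,0,0,0],[0,0,-0.9,0,0,0]]' | grep -E 'pos|contact'
python3 - <<'E'
from h import *
plan(np.array([.30,-.42,.26]),down(166),3)
E
```

```text
contact_force: [-0.4, 0.5, 0.7]
opening: 0.0751
tool_pos: [0.4654, -0.2308, 0.1541]
contact_force: [0.1, 0.5, -0.6]
dist 0.2727136853927873 deg 0.3288988216137327 rot/row-scale [-0.002  0.001  0.002]
call 1 [ 0.32  -0.621 -0.292 -0.002  0.001  0.002]
call 2 [ 0.32  -0.621 -0.293 -0.002  0.001  0.002]
call 3 [ 0.319 -0.621 -0.293 -0.002  0.001  0.002]
```

```bash
python3 -m handwheel '[[0.06,-0.12,-0.06,0,0,0],[0.12,-0.25,-0.12,0,0,0],[0.19,-0.37,-0.18,0,0,0],[0.26,-0.5,-0.24,0,0,0],[0.32,-0.62,-0.29,0,0,0]]' | grep pos
python3 -m handwheel '[[0.06,-0.12,-0.06,0,0,0],[0.12,-0.25,-0.12,0,0,0],[0.19,-0.37,-0.18,0,0,0],[0.26,-0.5,-0.24,0,0,0],[0.32,-0.62,-0.29,0,0,0]]' | grep pos
python3 -m handwheel '[[0.06,-0.12,-0.06,0,0,0],[0.12,-0.25,-0.12,0,0,0],[0.19,-0.37,-0.18,0,0,0],[0.26,-0.5,-0.24,0,0,0],[0.32,-0.62,-0.29,0,0,0]]' | grep -E 'pos|clock'
python3 - <<'E'
from h import *
t=get_image('top').astype(int);s=get_image('scene').astype(int)
cv2.imwrite('pics/f_t.png',t[:,:,::-1]);cv2.imwrite('pics/f_s.png',s[:,:,::-1])
# non-blue at pointer/lug top level (z=.059), polar scan around the axis, degrees in the turntable frame
for nm,im,n in(('before',cv2.imread('pics/top0.png')[:,:,::-1].astype(int),'top'),('now top',t,'top'),('now scene',s,'scene')):
    print(nm)
    for rad in(.036,.041,.046):
        row=''
        for a in range(-180,180,4):
            w=np.radians(a+16.3);q=proj(n,[AX[0]+rad*np.cos(w),AX[1]+rad*np.sin(w),.057])
            v=cv2.remap(im.astype(np.float32),np.float32([[q[0]]]),np.float32([[q[1]]]),1)[0,0]
            row+='.' if v[2]-v[0]>70 else ('+' if v[2]-v[0]>35 else '#')
        print(rad,row)
E
```

```text
tool_pos: [0.409, -0.2944, 0.1868]
tool_pos: [0.3543, -0.3574, 0.2222]
clock: 31.48
tool_pos: [0.2992, -0.4204, 0.2572]
before
0.036 ..........+++###############+.....................................................#####...
0.041 .........................###+.....................................................####+...
0.046 .........................###......................................................+###+...
now top
0.036 ..........+++################.............................................................
0.041 .....................+######+.............................................................
0.046 .....................+######..............................................................
now scene
0.036 #####+...............+######+....+++############+......................###################
0.041 ####.................+######+..........##############+..................+#################
0.046 ##+..................+#######+.........################+..................################[ WARN:0@3.925] global loadsave.cpp:1063 imwrite_ Unsupported depth image for selected encoder is fallbacked to CV_8U.
```

Run:
```python
from h import *
for f,n in(('pics/f_t.png','top'),('pics/f_s.png','scene')):
    im=cv2.imread(f)[:,:,::-1].astype(np.float32)
    for rad in(.044,.047):
        row=[]
        for a in range(-104,-62):
            w=np.radians(a+16.3);q=proj(n,[AX[0]+rad*np.cos(w),AX[1]+rad*np.sin(w),.059])
            v=cv2.remap(im,np.float32([[q[0]]]),np.float32([[q[1]]]),1)[0,0];row.append(int(v[2]-v[0]))
        print(n,rad,row)
# bystanders / panel moved? changed pixels vs first picture outside the turntable, basket, arm
for n in('top','scene'):
    a=cv2.imread(f'pics/{n}0.png');b=cv2.imread(f'pics/f_{n[0]}.png')
    m=(cv2.absdiff(a,b).max(2)>45).astype(np.uint8);k,_,st,_=cv2.connectedComponentsWithStats(m)
    print(n,[list(x) for x in st[1:] if x[4]>25])
```

```text
top 0.044 [124, 124, 125, 123, 116, 108, 87, 67, 47, 29, 16, 13, 11, 11, 11, 11, 11, 11, 10, 9, 9, 9, 9, 11, 12, 12, 11, 10, 11, 11, 12, 12, 12, 16, 22, 32, 58, 85, 112, 117, 121, 124]
top 0.047 [124, 123, 122, 121, 121, 114, 98, 80, 55, 32, 23, 14, 12, 12, 12, 12, 12, 12, 12, 12, 12, 12, 13, 13, 12, 12, 12, 12, 11, 11, 11, 13, 16, 29, 49, 72, 93, 110, 123, 125, 126, 125]
scene 0.044 [157, 156, 155, 155, 151, 145, 137, 127, 107, 86, 63, 43, 28, 18, 10, 7, 5, 4, 4, 4, 4, 4, 4, 4, 4, 4, 5, 5, 6, 6, 6, 5, 5, 5, 5, 6, 10, 14, 32, 50, 75, 104]
scene 0.047 [157, 160, 161, 157, 152, 145, 139, 130, 114, 97, 76, 54, 37, 23, 13, 7, 5, 6, 6, 6, 5, 5, 4, 4, 4, 4, 5, 5, 5, 5, 5, 6, 7, 6, 4, 3, 4, 4, 6, 8, 22, 36]
top [[np.int32(395), np.int32(231), np.int32(91), np.int32(48), np.int32(1371)], [np.int32(163), np.int32(264), np.int32(76), np.int32(65), np.int32(2467)], [np.int32(462), np.int32(292), np.int32(9), np.int32(7), np.int32(45)], [np.int32(437), np.int32(316), np.int32(8), np.int32(15), np.int32(98)], [np.int32(623), np.int32(423), np.int32(17), np.int32(9), np.int32(44)], [np.int32(628),
[... 405 characters left out ...]
4), np.int32(52), np.int32(235)], [np.int32(207), np.int32(24), np.int32(15), np.int32(15), np.int32(106)], [np.int32(214), np.int32(37), np.int32(18), np.int32(10), np.int32(59)], [np.int32(193), np.int32(82), np.int32(61), np.int32(30), np.int32(864)], [np.int32(346), np.int32(187), np.int32(33), np.int32(17), np.int32(111)], [np.int32(375), np.int32(199), np.int32(23), np.int32(14), np.int32(74)], [np.int32(357), np.int32(209), np.int32(12), np.int32(12), np.int32(30)], [np.int32(370), np.int32(215), np.int32(22), np.int32(9), np.int32(54)], [np.int32(143), np.int32(238), np.int32(103), np.int32(105), np.int32(3154)], [np.int32(163), np.int32(268), np.int32(9), np.int32(8), np.int32(32)]]
```

```bash
python3 -c "
from rig import *
print(sign_off())"
```

```text
the job is handed in; nothing more can be done
None
```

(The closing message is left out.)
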